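# Lock the strainer cap left standing proud

## Task

Two strainer pots of the dampening unit stand on the pressroom bench, and one cap has been left unlocked: it stands proud of its pot with its wing across the pipe stubs. Push that cap in against its spring, twist it a quarter turn clockwise (seen from above) until the wing lies in line with the pipe stubs, and let it spring back up into its catch, so that it sits level with the rim. Leave the other pot's cap, already locked, as it is.

Things in the scene. Friction and masses are not known exactly. Their poses are not given: they have to be found in the camera images.
- open_cap_wing (a point): Centre of the unlocked cap's wing, on the cap's axis: a grey 60 mm round cap with an upright black wing bar on top, 56 long, 14 wide, 36 mm high. The point is 18 mm above the cap's round top, 18 below the wing's top; x along the wing, z up. At first the wing is across the pipe stubs (within 5 deg), round top 8 mm above the rim, on a spring. 0.15 to 0.29 kg, 3 mm sideways play.
- open_pot: Fixed round aluminium pot with the unlocked cap, 94 mm wide; origin on its axis at the bench, rim 95 mm up; x along its two pipe stubs. Its cap must go down 13 to 22 mm (17 is good; spring 6 to 13 N) to turn, clockwise only, stopped at about 110 deg. After a quarter turn (within 15 deg), let up, it rises into its catch: round top level with the rim, 8 mm lower than at first.
- shut_cap_wing (a point): Centre of the wing of the other cap, same shape and size, already locked in shut_pot: round top level with the rim, wing in line with the pipe stubs (within 5 deg). To be left alone. The point is 18 mm above the cap's round top; x along the wing, z up.
- shut_pot: Fixed pot of the locked cap, same as open_pot: 94 mm wide, rim 95 mm up, two pipe stubs on opposite sides reaching 86 mm from the axis, 34 mm up. Origin on its axis at the bench; x along the pipe stubs, z up.
Things that resemble listed ones, but are neither listed nor needed, are in the scene too. What is shaped like the part that bears shut_cap_wing but green or red is not meant.

How it is judged:
By the outcome, as a careful person would: the job done as asked, in the order asked, and still so for the second after the job is handed in, with the robot touching nothing.
It also fails if it takes over 32 s, if anything falls off the work surface, if the arm or the gripper's body presses on something with over 40 N, if the wrist force passes 120 N, or if a joint passes its speed limit or range.

## Robot

A 6-joint arm with a two-finger parallel gripper is mounted at the origin on the work surface. World frame = base frame: x ahead of the robot, y to its left, z up, the work surface at z = 0. Lengths are in m, angles in degrees, forces in N, time in s.
With the tool pointing down it reaches from about 0.15 to 0.775 m from the base axis. Payload 6.1 kg.
Tool frame: the origin (TCP) lies between the finger pads; the fingertips stand 17 mm ahead of it and the grasp point (between the pads) lies 2 mm behind it; z points along the fingers, y is the direction in which the jaws open and shut (so a half turn about z gives the same grasp; the last joint's range is limited). The gripper opens to 85 mm and grips with 20 to 120 N. Pads are 22 mm wide; open, the fingers measure 114 mm over their backs; the gripper's body (76 mm by 85 mm) begins 54 mm behind the grasp point. The pads swing forward as they close: fully open they stand 13 mm farther back than shut.
Start: joints at [72.479, 7.208, -2.269, 80.523, 0, 90], TCP at [0.158, 0.501, 0.248] pointing down, gripper open.
Joint ranges: [-155.77, 155.77], [-54.66, 111.73], [-72.52, 77.12], [-102.08, 115.82], [-83.92, 84.16], [-180, 180]. Speed limits (degrees/s): [136.94, 136.94, 172.46, 180, 180, 180].

## Interface

Orientations are given as a 3x3 rotation matrix whose columns are the frame's x, y, z axes.
In Python, from bench import manip, imaging, spotter gives the robot as it stands. The module is installed in compiled form; this text tells all that it offers.
- The arm moves only by the shell command python3 -m pendant 'ROWS' [OPENING] [FORCE]. ROWS is JSON, a list of rows, each an object of numbers: "tx", "ty", "tz": the shift along the tool's x, y, z in mm; "ax", "ay", "az": the turn, a rotation vector about the tool's x, y, z in degrees. A call has 1 to 8 rows; each row is the pose to reach, as a shift and turn from the pose commanded when the call began, along the tool's axes at that moment; what a row does not reach only later rows make up. A row lasts 1/8 s, in which the tool goes at most 62.5 mm and 10.7 degrees, less where a joint would pass 70% of its speed; a pose out of reach is approached as far as the arm can. A call with a gripper value outside its range is refused whole. OPENING is the closure, from 0 (fully open) to 1 (shut), set as the call begins (- or left out, the last holds). The fingers move at their own pace and stop on an object; FORCE is the grip in N (left out, the last holds). Time passes only in rows, so rows that repeat a pose let the fingers close. It gives the time, the measured TCP pose, the force and the opening at its end, in the units of the state.
- manip.sense(): the state, without advancing time (a new reading comes with each control period).
- imaging.read_camera(name): name is "side" or "top"; returns a dict with "img" (480x640x3 uint8, red, green, blue), "fov_y" (degrees; the focal length in pixels is half the picture's height over the tangent of half this angle, whatever the lens; pixels are square), "cx", "cy" (the principal point, pixels), "camera_from_world" (4x4, takes a point from world to camera coordinates). Camera axes: x right, y down, z forward; pixel columns grow to the right and rows downward; lengths in m; the calibration is good to about 2 mm. A picture is of the moment at which its call begins. There is no depth.
- manip.sign_off(): hands the job in, once; it reports no verdict.
Trained networks look in the newest picture that a camera, given by its name, has taken for a name from the list of things; names that differ only in an ending like _2 or _b are one class to them, and where a whole thing is asked for, a point or a joint stands for the part that bears it (a point fixed in the world has none). Each returns a list of dicts, best first, with "confidence" (0 to 1); they miss things now and then, are a little off and sometimes report something else, mostly with a low value. They report only what shows in the picture. A call takes as long as a camera call. They do not tell look-alikes from the thing itself.
- spotter.recognise(camera, label): "xyz" ([x, y, z] in m, in world coordinates, good to about 4 mm: the middle of the surface that is visible of it).
- spotter.silhouettes(camera, label): "pixels" (480x640 bool, what is visible of it).
The state is a dict: "time": time; "q": joint angles; "joint_vel": joint speeds; "joint_efforts": joint torques, N m; "eef_pos": TCP position; "orientation": TCP orientation; "contact_force": force on the tool from outside, world axes, zero at the start; "ft_torque": the same for the moment, N m; "grip_width": opening from 0.0 (shut) to 1.0 (fully open).
Only numpy, scipy, OpenCV 4.12 (cv2) and the standard library are available. Lean on these libraries where they do the work, as an engineer would, in place of code of your own. Each camera call takes 0.05 s, during which the arm holds its last target.

## Working session

There is one attempt and no reset: what is moved stays moved. The work goes in short steps, Python scripts to look and compute and a shell command to move; the robot and the scene stay as the last step left them, time stands still between calls to the robot, and variables do not carry over. Pictures are saved under pics/ and viewed, and the job is handed in when it is done.

```bash
mkdir -p pics
python3 - <<'E'
from bench import manip, imaging, spotter
import cv2,numpy as np
s=manip.sense();print({k:np.round(v,3).tolist() for k,v in s.items()})
for c in("top","side"):
    r=imaging.read_camera(c);cv2.imwrite(f"pics/{c}0.png",r["img"][:,:,::-1])
    print(c,r["fov_y"],r["cx"],r["cy"],np.round(r["camera_from_world"],4).tolist())
    for l in("open_cap_wing","shut_cap_wing","open_pot","shut_pot"):
        print(l,[(np.round(d["xyz"],4).tolist(),round(d["confidence"],2)) for d in spotter.recognise(c,l)])
E
```

```text
{'time': 0.0, 'q': [72.479, 7.24, -2.328, 80.524, 0.003, 90.001], 'joint_vel': [0.023, -0.012, 0.019, 0.027, -0.03, 0.07], 'joint_efforts': [-0.001, -43.591, 35.293, 0.017, 0.0, 0.0], 'eef_pos': [0.158, 0.5, 0.248], 'orientation': [[-0.954, 0.301, -0.001], [0.301, 0.954, -0.002], [0.0, -0.002, -1.0]], 'contact_force': [-0.313, 1.011, 0.196], 'ft_torque': [0.039, 0.003, 0.044], 'grip_width': 0.998}
top 42.97102408452365 323.7803850406043 241.38552615101952 [[0.0076, -1.0, -0.006, -0.0141], [-0.9972, -0.0072, -0.0749, 0.4772], [0.0749, 0.0065, -0.9972, 1.0298], [0.0, 0.0, 0.0, 1.0]]
open_cap_wing [([0.4801, 0.2239, 0.1056], 0.84)]
shut_cap_wing [([0.3467, -0.0924, 0.0392], 0.85), ([0.5446, -0.2813, 0.0359], 0.84), ([0.4338, -0.283, 0.0369], 0.79), ([0.5107, -0.1518, 0.0971], 0.78), ([0.3581, -0.2056, 0.0364], 0.75)]
open_pot [([0.4689, 0.2044, 0.0399], 0.89)]
shut_pot [([0.495, -0.1385, 0.0397], 0.79)]
side 42.25322066970335 320.68140050083343 241.03372274755912 [[0.8074, -0.5899, -0.015, -0.3829], [-0.3199, -0.4163, -0.8511, 0.204], [0.4958, 0.6919, -0.5248, 0.9085], [0.0, 0.0, 0.0, 1.0]]
open_cap_wing [([0.4714, 0.2166, 0.1087], 0.98)]
shut_cap_wing [([0.3376, -0.1145, 0.0397], 0.96), ([0.3501, -0.2203, 0.0383], 0.9), ([0.5045, -0.1595, 0.1069], 0.69), ([0.534, -0.2992, 0.0386], 0.69), ([0.4261, -0.3044, 0.0358], 0.66)]
open_pot [([0.4555, 0.1897, 0.0445], 0.64)]
shut_pot [([0.477, -0.1841, 0.0456], 0.77)]
```

View pics/top0.png

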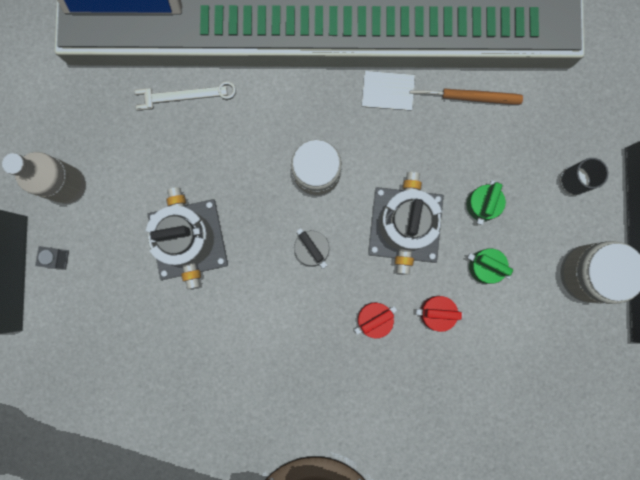

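View pics/side0.png

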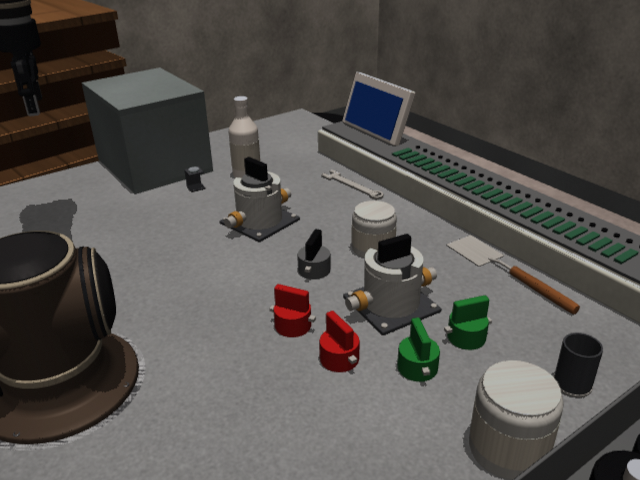

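```bash
cat > h.py <<'E'
import numpy as np,cv2
def ray(r,u,v,z):
    f=240/np.tan(np.radians(r["fov_y"]/2));T=r["camera_from_world"];R=T[:3,:3];c=-R.T@T[:3,3]
    d=R.T@np.array([(u-r["cx"])/f,(v-r["cy"])/f,1]);return c+d*(z-c[2])/d[2]
def proj(r,p):
    f=240/np.tan(np.radians(r["fov_y"]/2));T=r["camera_from_world"];q=T[:3,:3]@np.array(p)+T[:3,3]
    return f*q[0]/q[2]+r["cx"],f*q[1]/q[2]+r["cy"]
E
python3 - <<'E'
from bench import manip, imaging, spotter
from h import *
r=imaging.read_camera("top");im=r["img"]
m=spotter.silhouettes("top","open_cap_wing")
p=m[0]["pixels"];print(len(m),p.sum())
dark=(p&(im.max(2)<45)).astype(np.uint8)
ys,xs=np.nonzero(dark);print(len(xs),xs.min(),xs.max(),ys.min(),ys.max())
print(cv2.minAreaRect(np.c_[xs,ys].astype(np.float32)))
c=im[180:300,120:240,::-1];cv2.imwrite("pics/z.png",cv2.resize(c,(600,600),interpolation=cv2.INTER_CUBIC))
r2=imaging.read_camera("side");c=r2["img"][140:250,205:315,::-1];cv2.imwrite("pics/zs.png",cv2.resize(c,(600,600),interpolation=cv2.INTER_CUBIC))
E
```

```text
1 1301
73 157 188 228 239
((172.61764526367188, 234.47061157226562), (6.5484619140625, 32.49977493286133), 75.96376037597656)
```

View pics/z.png

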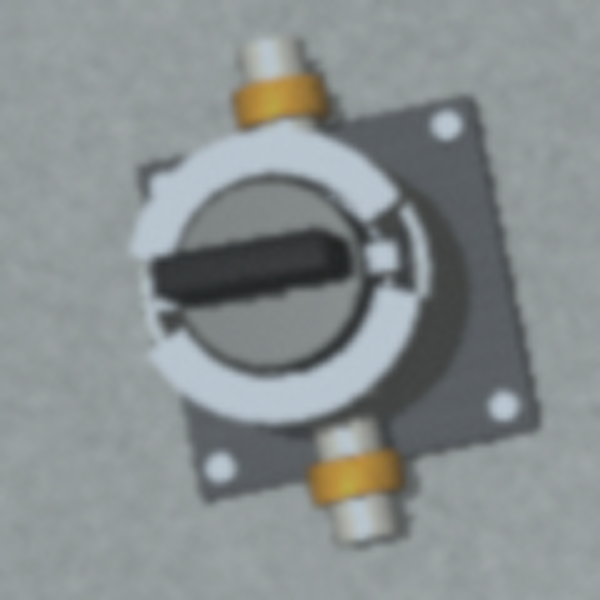

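View pics/zs.png

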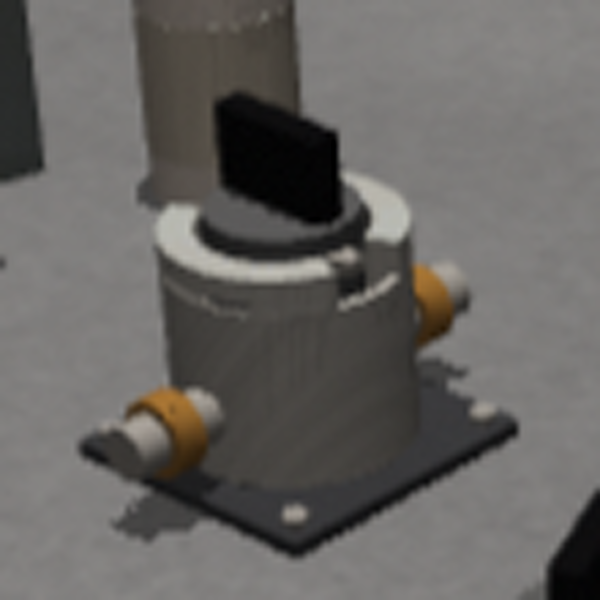

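```bash
cat > fit.py <<'E'
from bench import manip, imaging, spotter
from h import *
from scipy.optimize import minimize
import sys
def fit(ztop,x0,box=((140,205,210,260),(235,150,275,190)),th=(75,30),name=None):
    ms=[];rs=[]
    for c,b,t in zip(("top","side"),box,th):
        r=imaging.read_camera(c);rs.append(r)
        k=r["img"].max(2)<t
        g=np.zeros_like(k);g[b[1]:b[3],b[0]:b[2]]=1
        n,l,st,_=cv2.connectedComponentsWithStats((k&g).astype(np.uint8))
        i=1+np.argmax(st[1:,4]);ms.append(l==i);print(c,st[i])
    def hull(r,p,s=8):
        x,y,a,z=p;C,S=np.cos(a),np.sin(a)
        pts=[proj(r,[x+C*i*.028-S*j*.007,y+S*i*.028+C*j*.007,z+k]) for i in(-1,1) for j in(-1,1) for k in(0,-.036)]
        return cv2.convexHull(np.array(pts,np.float32))
    def cost(p,only=None):
        t=0
        for n,(r,m) in enumerate(zip(rs,ms)):
            if only is not None and n!=only: continue
            h=hull(r,p);im=np.zeros((480*4,640*4),np.uint8)
            cv2.fillConvexPoly(im,np.round((h+.5)*4*16-8).astype(np.int32),255,shift=4)
            a=cv2.resize(im,(640,480),interpolation=cv2.INTER_AREA)/255.
            t+=np.abs(a-m).sum()/m.sum()
        return t
    out=[]
    for only in(None,0,1):
        f=lambda q:cost([q[0]/1e3,q[1]/1e3,np.radians(q[2]),(q[3] if only is None else ztop*1e3)/1e3],only)
        best=min((minimize(f,[x0[0],x0[1],x0[2]+d,ztop*1e3],method="Nelder-Mead",options=dict(initial_simplex=np.array([[x0[0],x0[1],x0[2]+d,ztop*1e3]]+[[x0[0]+(i==0)*8,x0[1]+(i==1)*8,x0[2]+d+(i==2)*10,ztop*1e3+(i==3)*4] for i in range(4)]),maxiter=300)) for d in(-6,6)),key=lambda o:o.fun)
        print(("both","top","side")[0 if only is None else only+1],np.round(best.x,1),round(best.fun,3));out.append(best.x)
    return out,rs
E
python3 - <<'E'
from fit import *
o,rs=fit(.139,[470,216,95])
r=rs[0]
a=ray(r,120+270/5,180+40/5,.038);b=ray(r,120+368/5,180+540/5,.038)
print("stubs",a,b,(a+b)/2,np.degrees(np.arctan2(*(a-b)[1::-1])))
# rim outer circle
for u,v in((285,122),(285,424),(132,250),(432,265)): print(ray(r,120+u/5,180+v/5,.095))
E
```

```text
top [151 226  40  15 392]
side [245 157  23  24 386]
both [480.7 226.8  96.3 135.3] 0.428
top [480.5 225.6  98.  133.5] 0.248
side [477.6 220.7  92.5 141.7] 0.162
stubs [0.56484833 0.24443251 0.038     ] [0.39573598 0.20708511 0.038     ] [0.48029215 0.22575881 0.038     ] 12.453522846065004
[0.52914084 0.22436279 0.095     ]
[0.43245952 0.2218774  0.095     ]
[0.48764083 0.27222727 0.095     ]
[0.4835152 0.1762227 0.095    ]
```

The top view shows the open pot at about (178,237), with its wing across the stubs. The locked pot is at about (412,218), and the box and bottle on the far left need clearance. I'll go to the pot in two legs.

```bash
python3 -m pendant '[{"tx":-30,"ty":-43,"az":-8},{"tx":-60,"ty":-86,"az":-18},{"tx":-90,"ty":-129,"az":-28},{"tx":-119,"ty":-172,"az":-38},{"tx":-170,"ty":-171,"az":-48},{"tx":-225,"ty":-170,"az":-58},{"tx":-280,"ty":-168,"az":-68},{"tx":-335,"ty":-167,"az":-78}]' 0
python3 -c "
from bench import manip
s=manip.sense();print(s['q'],s['time'],s['orientation'])"
```

```text
[ 7.24769646e+01  7.20638687e+00 -2.26923253e+00  8.05230222e+01
  7.73510863e-04  9.00027662e+01] 0.75 [[-9.53581439e-01  3.01135250e-01 -5.73517783e-06]
 [ 3.01135249e-01  9.53581439e-01  2.66740506e-05]
 [ 1.35014560e-05  2.37088154e-05 -1.00000000e+00]]$[0]: bad value
```

```bash
python3 -m pendant '[{"tx":-30,"ty":-43,"tz":0,"ax":0,"ay":0,"az":-8},{"tx":-60,"ty":-86,"tz":0,"ax":0,"ay":0,"az":-18},{"tx":-90,"ty":-129,"tz":0,"ax":0,"ay":0,"az":-28},{"tx":-119,"ty":-172,"tz":0,"ax":0,"ay":0,"az":-38},{"tx":-170,"ty":-171,"tz":0,"ax":0,"ay":0,"az":-48},{"tx":-225,"ty":-170,"tz":0,"ax":0,"ay":0,"az":-58},{"tx":-280,"ty":-168,"tz":0,"ax":0,"ay":0,"az":-68},{"tx":-335,"ty":-167,"tz":0,"ax":0,"ay":0,"az":-78}]' 0
python3 -c "
from bench import manip
s=manip.sense();print(s['q'],s['time'],s['orientation'])"
```

```text
time: 1.75
eef_pos: [0.4267, 0.2406, 0.2487]
orientation: [[-0.508, -0.861, 0.001], [-0.861, 0.508, 0.001], [-0.001, -0.0, -1.0]]
contact_force: [0.1, 1.2, 0.3]
grip_width: 0.999
[ 2.94076957e+01  3.34973215e+00 -6.48666499e+00  8.00992020e+01
  1.45466492e-02 -3.00726377e+01] 1.75 [[-5.07833492e-01 -8.61454824e-01  8.54512105e-04]
 [-8.61454546e-01  5.07834094e-01  7.73083578e-04]
 [-1.09992696e-03 -3.43525605e-04 -9.99999336e-01]]
```

```bash
python3 -m pendant '[{"tx":-3,"ty":-14,"tz":5,"ax":0,"ay":0,"az":-10},{"tx":-6,"ty":-27,"tz":15,"ax":0,"ay":0,"az":-20},{"tx":-9,"ty":-40,"tz":25,"ax":0,"ay":0,"az":-30},{"tx":-12,"ty":-54,"tz":40,"ax":0,"ay":0,"az":-38},{"tx":-12,"ty":-54,"tz":50,"ax":0,"ay":0,"az":-38},{"tx":-12,"ty":-54,"tz":50,"ax":0,"ay":0,"az":-38}]' 0
python3 - <<'E'
from bench import manip, imaging
import cv2
s=manip.sense();print(s['q'],s['eef_pos'],s['contact_force'])
r2=imaging.read_camera("side");c=r2["img"][90:250,170:330,::-1];cv2.imwrite("pics/s1.png",cv2.resize(c,(600,600),interpolation=cv2.INTER_CUBIC))
r2=imaging.read_camera("top");c=r2["img"][120:300,90:270,::-1];cv2.imwrite("pics/t1.png",cv2.resize(c,(600,600),interpolation=cv2.INTER_CUBIC))
E
```

```text
time: 2.5
eef_pos: [0.4767, 0.2238, 0.1976]
orientation: [[0.122, -0.993, -0.002], [-0.993, -0.122, -0.001], [0.0, 0.002, -1.0]]
contact_force: [-0.4, 0.5, -0.0]
grip_width: 0.998
[ 2.51443616e+01  7.71935062e+00 -8.02198732e+00  7.43608542e+01
  8.16433571e-03 -7.18681131e+01] [0.47673422 0.22381274 0.19763712] [-0.35383173  0.52593296 -0.03207007]
```

View pics/s1.png

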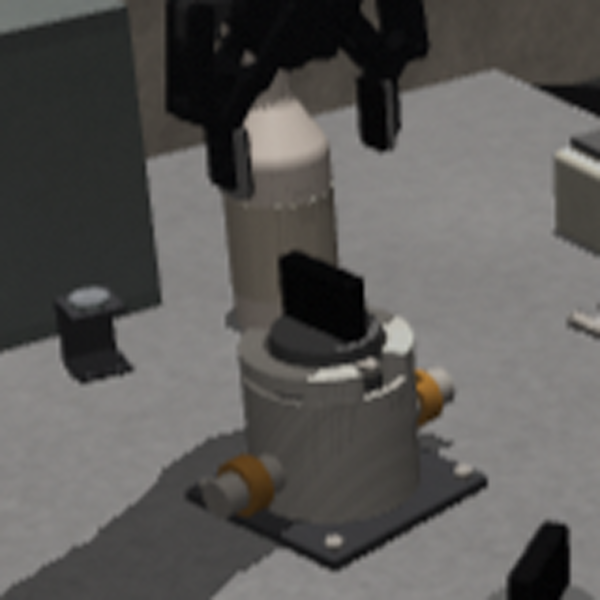

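View pics/t1.png

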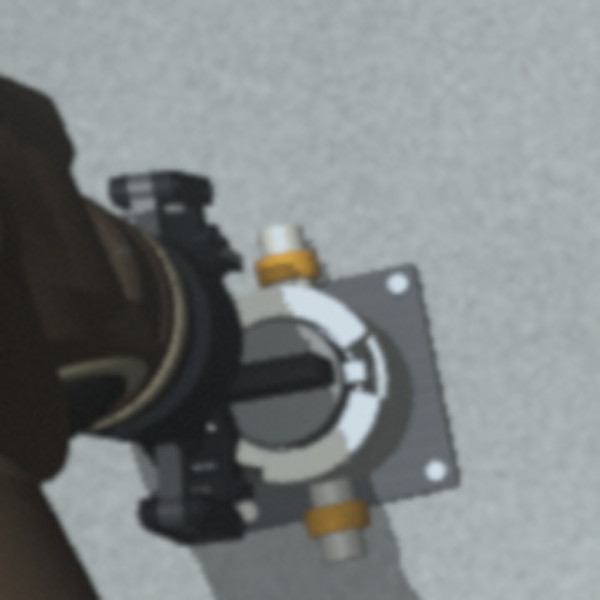

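```bash
python3 -m pendant '[{"tx":0,"ty":0,"tz":25,"ax":0,"ay":0,"az":0},{"tx":0,"ty":0,"tz":50,"ax":0,"ay":0,"az":0},{"tx":0,"ty":0,"tz":69,"ax":0,"ay":0,"az":0},{"tx":0,"ty":0,"tz":69,"ax":0,"ay":0,"az":0},{"tx":0,"ty":0,"tz":69,"ax":0,"ay":0,"az":0}]' 0 60
```

```text
time: 3.22
eef_pos: [0.4779, 0.2244, 0.1307]
orientation: [[0.124, -0.992, 0.001], [-0.992, -0.124, 0.001], [-0.001, -0.002, -1.0]]
contact_force: [-0.2, -0.1, 0.3]
grip_width: 0.999
```

```bash
python3 -m pendant '[{"tx":0,"ty":-2,"tz":1,"ax":0,"ay":0,"az":0},{"tx":0,"ty":-2,"tz":1,"ax":0,"ay":0,"az":0},{"tx":0,"ty":-2,"tz":1,"ax":0,"ay":0,"az":0},{"tx":0,"ty":-2,"tz":1,"ax":0,"ay":0,"az":0},{"tx":0,"ty":-2,"tz":1,"ax":0,"ay":0,"az":0},{"tx":0,"ty":-2,"tz":1,"ax":0,"ay":0,"az":0},{"tx":0,"ty":-2,"tz":1,"ax":0,"ay":0,"az":0},{"tx":0,"ty":-2,"tz":1,"ax":0,"ay":0,"az":0}]' 1 60
python3 - <<'E'
from bench import manip, imaging
import cv2
s=manip.sense();print(s['q'],s['eef_pos'],s['contact_force'],s['ft_torque'])
r2=imaging.read_camera("side");c=r2["img"][90:250,170:330,::-1];cv2.imwrite("pics/s2.png",cv2.resize(c,(600,600),interpolation=cv2.INTER_CUBIC))
E
```

```text
time: 4.22
eef_pos: [0.4796, 0.2242, 0.1285]
orientation: [[0.124, -0.992, 0.0], [-0.992, -0.124, 0.0], [-0.0, -0.0, -1.0]]
contact_force: [0.0, -0.8, 2.1]
grip_width: 0.149
[ 2.50604326e+01  9.21203025e+00 -1.50480495e+01  6.57197004e+01
 -3.92922184e-03 -7.20828487e+01] [0.47960855 0.22424022 0.12854233] [ 0.00316114 -0.84579012  2.09131461] [-0.05753274 -0.01150039 -0.01048195]
```

View pics/s2.png

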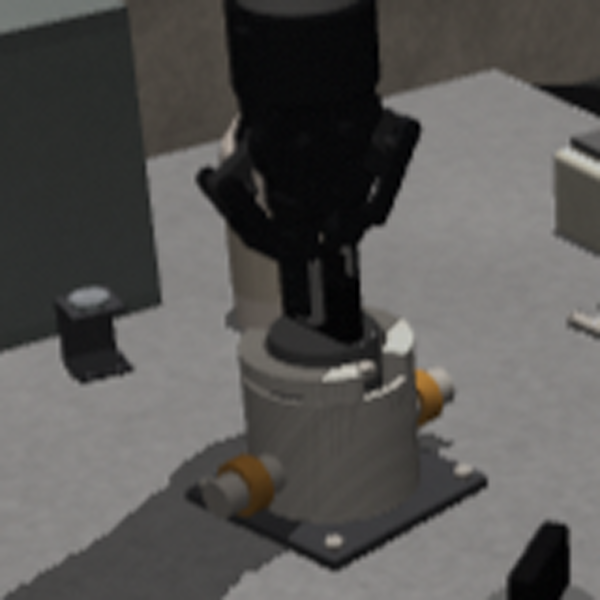

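The wing is gripped: grip_width 0.149 is about 13 mm. Next I'll press it down 17 mm.

```bash
python3 -m pendant '[{"tx":0,"ty":0,"tz":5,"ax":0,"ay":0,"az":0},{"tx":0,"ty":0,"tz":10,"ax":0,"ay":0,"az":0},{"tx":0,"ty":0,"tz":14,"ax":0,"ay":0,"az":0},{"tx":0,"ty":0,"tz":17,"ax":0,"ay":0,"az":0},{"tx":0,"ty":0,"tz":17,"ax":0,"ay":0,"az":0},{"tx":0,"ty":0,"tz":17,"ax":0,"ay":0,"az":0}]'
python3 - <<'E'
from bench import manip, imaging
import cv2
s=manip.sense();print(s['q'],s['eef_pos'],s['contact_force'],s['ft_torque'])
r2=imaging.read_camera("side");c=r2["img"][90:250,170:330,::-1];cv2.imwrite("pics/s3.png",cv2.resize(c,(600,600),interpolation=cv2.INTER_CUBIC))
E
```

```text
time: 5.03
eef_pos: [0.4796, 0.2243, 0.1116]
orientation: [[0.124, -0.992, 0.001], [-0.992, -0.124, 0.0], [-0.0, -0.001, -1.0]]
contact_force: [-2.6, -0.8, 7.0]
grip_width: 0.152
[ 2.50598406e+01  9.68779278e+00 -1.66688511e+01  6.36077515e+01
 -3.84506155e-03 -7.20855337e+01] [0.47964643 0.22425235 0.11164039] [-2.57227262 -0.79470726  7.04586705] [-0.22574275  0.25615713  0.01215858]
```

View pics/s3.png

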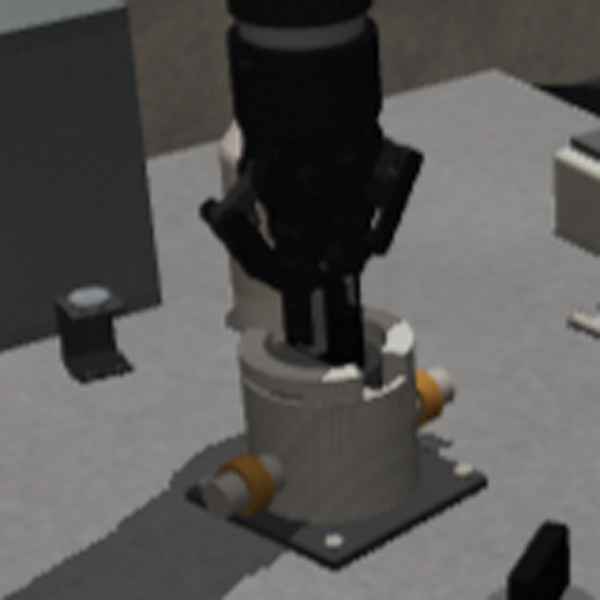

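```bash
python3 -m pendant '[{"tx":0,"ty":0,"tz":0,"ax":0,"ay":0,"az":6},{"tx":0,"ty":0,"tz":0,"ax":0,"ay":0,"az":12},{"tx":0,"ty":0,"tz":0,"ax":0,"ay":0,"az":18},{"tx":0,"ty":0,"tz":0,"ax":0,"ay":0,"az":24},{"tx":0,"ty":0,"tz":0,"ax":0,"ay":0,"az":30},{"tx":0,"ty":0,"tz":0,"ax":0,"ay":0,"az":36},{"tx":0,"ty":0,"tz":0,"ax":0,"ay":0,"az":43},{"tx":0,"ty":0,"tz":0,"ax":0,"ay":0,"az":43}]' 
python3 -c "
from bench import manip
s=manip.sense();print(s['ft_torque'],s['q'])"
```

```text
time: 6.08
eef_pos: [0.4801, 0.2247, 0.112]
orientation: [[-0.587, -0.81, 0.002], [-0.81, 0.587, 0.001], [-0.002, -0.001, -1.0]]
contact_force: [0.7, 0.4, 7.1]
grip_width: 0.157
[ 0.06764429  0.0927108  -0.14180165] [ 2.50680920e+01  9.67976530e+00 -1.66356736e+01  6.35670694e+01
  1.96261204e-02 -2.90211578e+01]
```

```bash
python3 -m pendant '[{"tx":0,"ty":0,"tz":0,"ax":0,"ay":0,"az":6},{"tx":0,"ty":0,"tz":0,"ax":0,"ay":0,"az":12},{"tx":0,"ty":0,"tz":0,"ax":0,"ay":0,"az":18},{"tx":0,"ty":0,"tz":0,"ax":0,"ay":0,"az":24},{"tx":0,"ty":0,"tz":0,"ax":0,"ay":0,"az":30},{"tx":0,"ty":0,"tz":0,"ax":0,"ay":0,"az":36},{"tx":0,"ty":0,"tz":0,"ax":0,"ay":0,"az":43},{"tx":0,"ty":0,"tz":0,"ax":0,"ay":0,"az":43}]'
python3 - <<'E'
from bench import manip, imaging
import cv2
s=manip.sense();print(s['ft_torque'],s['q'])
r2=imaging.read_camera("side");c=r2["img"][90:250,170:330,::-1];cv2.imwrite("pics/s4.png",cv2.resize(c,(600,600),interpolation=cv2.INTER_CUBIC))
E
```

```text
time: 7.08
eef_pos: [0.4801, 0.2247, 0.112]
orientation: [[-0.981, -0.192, 0.002], [-0.192, 0.981, 0.001], [-0.002, 0.001, -1.0]]
contact_force: [-0.0, -0.3, 8.4]
grip_width: 0.152
[-0.00974895  0.10220758 -0.11393829] [ 2.50682281e+01  9.68210338e+00 -1.66342685e+01  6.35676740e+01
  1.57342071e-02  1.39783566e+01]
```

View pics/s4.png

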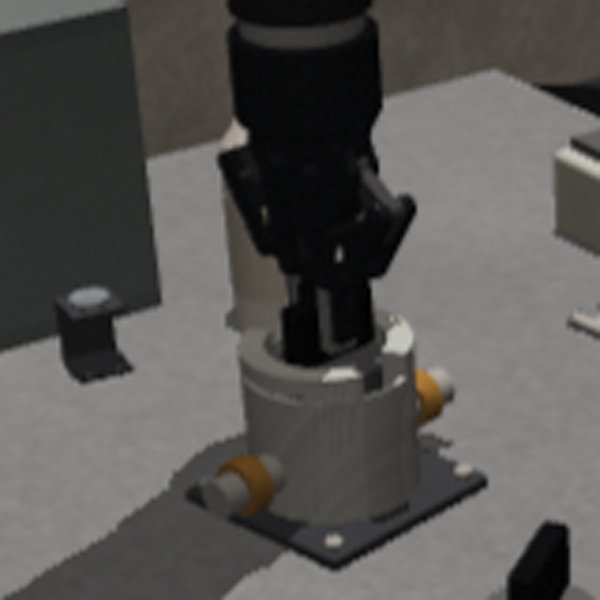

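```bash
python3 -m pendant '[{"tx":0,"ty":0,"tz":-3,"ax":0,"ay":0,"az":0},{"tx":0,"ty":0,"tz":-6,"ax":0,"ay":0,"az":0},{"tx":0,"ty":0,"tz":-9,"ax":0,"ay":0,"az":0},{"tx":0,"ty":0,"tz":-9,"ax":0,"ay":0,"az":0},{"tx":0,"ty":0,"tz":-9,"ax":0,"ay":0,"az":0}]' 
python3 -c "
from bench import manip
s=manip.sense();print(s['ft_torque'],s['contact_force'])"
```

```text
time: 7.75
eef_pos: [0.4801, 0.2246, 0.1206]
orientation: [[-0.981, -0.193, 0.001], [-0.193, 0.981, 0.001], [-0.001, 0.001, -1.0]]
contact_force: [1.9, 1.1, 3.6]
grip_width: 0.153
[ 0.36076434 -0.506563    0.01686677] [1.89097962 1.06910336 3.60031259]
```

```bash
python3 -m pendant '[{"tx":0,"ty":0,"tz":0,"ax":0,"ay":0,"az":0},{"tx":0,"ty":0,"tz":0,"ax":0,"ay":0,"az":0},{"tx":0,"ty":0,"tz":0,"ax":0,"ay":0,"az":0},{"tx":0,"ty":0,"tz":0,"ax":0,"ay":0,"az":0},{"tx":0,"ty":0,"tz":-20,"ax":0,"ay":0,"az":0},{"tx":0,"ty":0,"tz":-60,"ax":0,"ay":0,"az":0},{"tx":0,"ty":0,"tz":-110,"ax":0,"ay":0,"az":0},{"tx":0,"ty":0,"tz":-130,"ax":0,"ay":0,"az":0}]' 0
python3 -m pendant '[{"tx":0,"ty":-50,"tz":0,"ax":0,"ay":0,"az":0},{"tx":55,"ty":-70,"tz":0,"ax":0,"ay":0,"az":0},{"tx":110,"ty":-90,"tz":0,"ax":0,"ay":0,"az":0},{"tx":165,"ty":-110,"tz":0,"ax":0,"ay":0,"az":0},{"tx":200,"ty":-120,"tz":0,"ax":0,"ay":0,"az":0},{"tx":200,"ty":-120,"tz":0,"ax":0,"ay":0,"az":0}]'
python3 - <<'E'
from fit import *
for c,b in(("side",(205,315,140,250)),("top",(120,240,180,300))):
    r=imaging.read_camera(c);k=r["img"][b[2]:b[3],b[0]:b[1],::-1];cv2.imwrite(f"pics/{c}9.png",cv2.resize(k,(600,600),interpolation=cv2.INTER_CUBIC))
try: fit(.131,[480,224,12])
except Exception as e: print(e)
E
```

```text
time: 8.75
eef_pos: [0.4802, 0.2246, 0.2535]
orientation: [[-0.981, -0.193, 0.004], [-0.193, 0.981, 0.002], [-0.004, 0.001, -1.0]]
contact_force: [-0.1, 0.4, -1.6]
grip_width: 1.002
time: 9.5
eef_pos: [0.3048, 0.067, 0.2509]
orientation: [[-0.981, -0.192, 0.002], [-0.192, 0.981, 0.0], [-0.002, -0.0, -1.0]]
contact_force: [0.9, -0.1, -0.3]
grip_width: 1.0
top [164 216  17  36 413]
side [245 161  24  25 421]
both [482.5 226.7  17.2 126.3] 0.479
top [481.1 225.3  15.7 134.1] 0.316
side [478.9 219.   20.4 135.3] 0.165
```

View pics/side9.png

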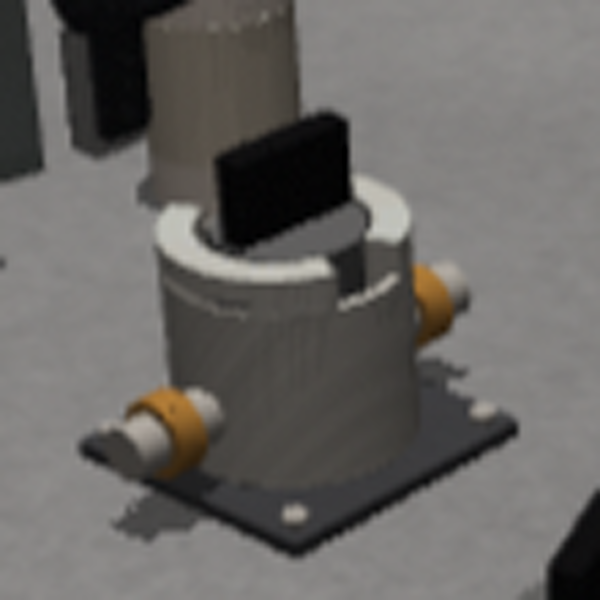

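View pics/top9.png

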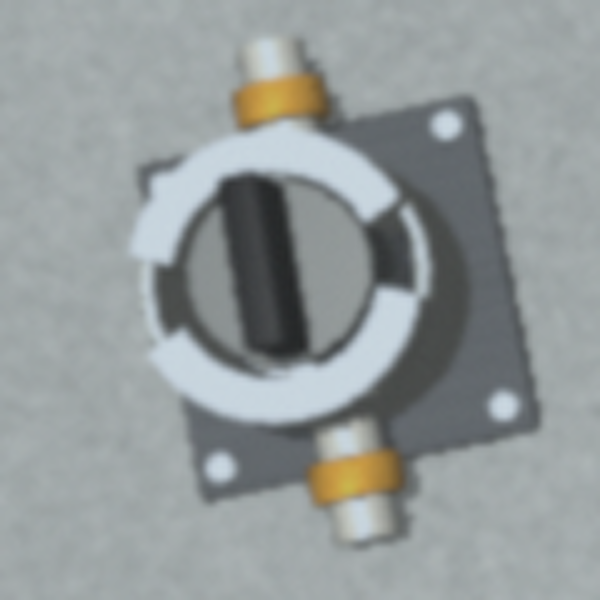

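Run:
```python
from bench import imaging,manip
from h import *
r=imaging.read_camera("side");im=r["img"][:,:,::-1]
def crop(cx,cy): return cv2.resize(im[cy-30:cy+30,cx-35:cx+35],(400,343),interpolation=cv2.INTER_CUBIC)
cv2.imwrite("pics/cmp.png",np.hstack([crop(258,182),crop(394,262)]))
# model projection of the wing's top corners (yaw 11, axis biased as seen by side camera) for locked / unlocked
for zt in (.131,.139):
  print(zt,[np.round(proj(r,[.4785+np.cos(np.radians(11))*s,.2205+np.sin(np.radians(11))*s,zt]),1).tolist() for s in(-.028,.028)])
print(np.argwhere(r["img"].max(2)[150:195,240:275]<30).min(0)+[150,240], manip.sense()['time'])
# same for rim centre
```

```text
0.131 [[245.0, 168.6], [266.1, 159.6]]
0.139 [[244.7, 164.9], [265.9, 156.0]]
[161 245] 9.75
```

View pics/cmp.png

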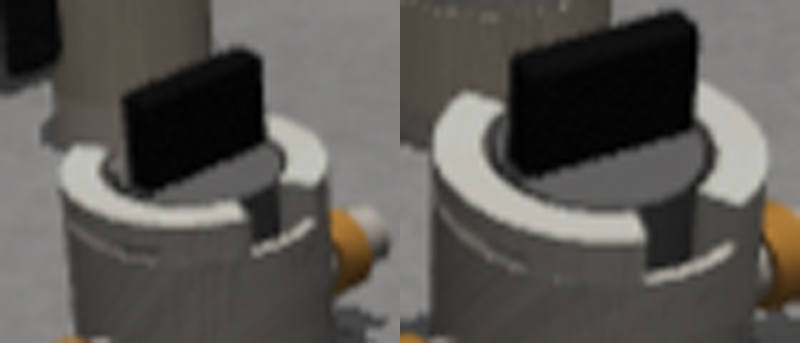

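Run:
```python
from bench import imaging,manip
from h import *
r=imaging.read_camera("top");im=r["img"][:,:,::-1]
def crop(cx,cy): return cv2.resize(im[cy-35:cy+35,cx-35:cx+35],(400,400),interpolation=cv2.INTER_CUBIC)
cv2.imwrite("pics/cmpt.png",np.hstack([crop(176,235),crop(412,220)]))
```

```text
(no output)
```

View pics/cmpt.png

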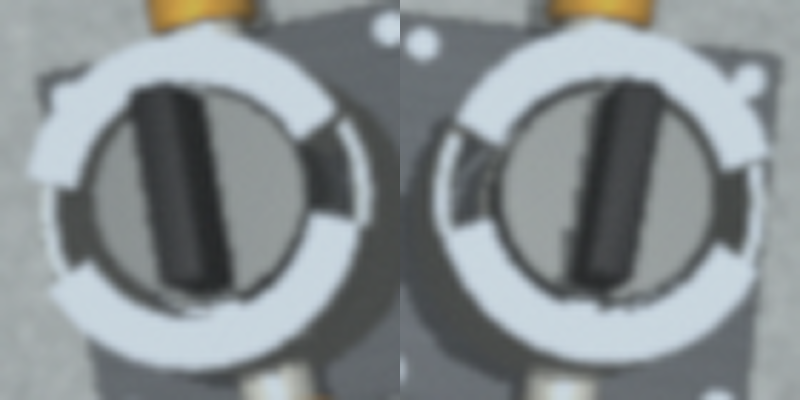

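Run:
```python
from bench import manip
s=manip.sense();print(s['time'],s['eef_pos'],s['contact_force']);print(manip.sign_off())
```

```text
9.8 [0.30720126 0.06818501 0.25014599] [-0.38702517 -0.36040003  0.02173528]
the job is handed in; nothing more can be done
None
```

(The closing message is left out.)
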